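# Refill the spring-loaded spray-can rack for the service trolley

## Robot

A 7-joint arm with a two-finger parallel gripper is mounted at the origin on the work surface. World frame = base frame: x ahead of the robot, y to its left, z up, the work surface at z = 0. Lengths are in m, angles in degrees, forces in N, time in s.
With the tool pointing down it reaches from about 0.425 to 0.875 m from the base axis. Payload 4.7 kg.
Tool frame: the origin (TCP) lies at the centre of the arm's flange, where the gripper is bolted on; the fingertips stand 182 mm ahead of it and the grasp point (between the pads) lies 164 mm ahead of it (env.grip_depth is the distance from the TCP to the grasp point, in m); z points along the fingers, y is the line along which they close (so a half turn about z gives the same grasp; the last joint's range is limited). The gripper opens to 87 mm and grips with 3 to 60 N. Pads are 19 mm wide; open, the fingers measure 117 mm over their backs; the gripper's body (75 mm by 190 mm) begins 51 mm behind the grasp point.
Start: joints at [64.463, 18.392, -4.016, 83.108, 1.295, 78.541, -3.26], TCP at [0.288, -0.583, 0.405] pointing down, gripper open.
Joint ranges: [-163.93, 163.93], [-17.29, 119.83], [-79.2, 71.16], [3.27, 140.29], [-89.18, 269.18], [5.43, 117.66], [-154.24, 154.24]. Speed limits (degrees/s): [147.25, 147.25, 180, 180, 180, 180, 180].

## Interface

Orientations are given as [roll, pitch, yaw] about the fixed x, y, z axes, in that order (R = Rz(yaw) Ry(pitch) Rx(roll)).
In Python, from cell import env gives the robot as it stands. The module is installed in compiled form; this text tells all that it offers.
- The arm moves only by the tool send_rows, never from a script. Its arguments are lists of equal length, an entry for each row: "xyz": the shift along the tool's x, y, z in m, a list of three; "rotation": the turn, a rotation vector about the tool's x, y, z in rad, a list of three; "jaw": the opening, from 0 (shut) to 1 (fully open). A call has 1 to 20 rows; each row shifts and turns the commanded pose from where the row before left it, along the tool's axes as they then stand; what a row does not reach is not made up. A row lasts 1/10 s, in which the tool goes at most 50 mm and 8.59 degrees, less where a joint would pass 70% of its speed; a pose out of reach is approached as far as the arm can. A call is refused whole if a number of a shift passes 0.05 or a number of a turn 0.15, either way. A call with a gripper value outside its range is refused whole. The fingers move at their own pace and stop on an object; "newtons" is the grip in N (left out, the last holds). Time passes only in rows, so rows that do not move let the fingers close. It gives the time, the measured TCP pose, the force, the opening and the grip force at its end, in the units of the state.
- env.get_obs(): the state, without advancing time (a new reading comes with each control period).
- env.read_camera(name): name is "scene" or "top" or "wrist"; returns a dict with "image" (400x640x3 uint8, blue, green, red), "fx", "fy", "cx", "cy" (pixels), "distortion" ([k1, k2, p1, p2, k3] as OpenCV has them; the pictures are not rectified), "R" (3x3) and "t" (3): a world point X has camera coordinates R X + t. Camera axes: x right, y down, z forward; pixel columns grow to the right and rows downward; lengths in m; the calibration is good to about 2 mm. A picture is of the moment at which its call begins. There is no depth.
- env.sign_off(): hands the job in; it is judged then, once.
The state is a dict: "time_s": time; "qpos": joint angles; "joint_velocities": joint speeds; "effort": joint torques, N m; "tool_pos": TCP position; "tool_rot": TCP orientation; "force": force on the tool from outside, world axes, zero at the start; "wrist_torque": the same for the moment, N m; "grip_width": finger opening in m; "grasp_force": force on a finger pad.
Only numpy, scipy, OpenCV 4.12 (cv2) and the standard library are available. Lean on these libraries where they do the work, as an engineer would, in place of code of your own. Each camera call takes 0.05 s, during which the arm holds its last target. There are 200 camera calls.

## Task

Fill the can rack for the service round: pull its spring-loaded retainer by the knob right out to the stop, so that the catch holds it, and then bring every spray can standing on the bench in at the rack's open side and push them one by one, upright, into single file between the guide rails. When all the cans are in, push the retainer off its catch so that its spring presses the row tight against the rack's end stop, and leave the jug, the flange and the wrench where they are.

Things in the scene. Friction and masses are not known exactly. Their poses are not given: they have to be found in the camera images.
- rack: Aluminium bench rack for one row of up to 6 spray cans, fixed. Origin on the bench under the track's centreline at the end stop's inner face; y runs along the track from the end stop to the retainer's outer end, x across it, away from the robot, z up. Track floor 5 mm high, x -36 to 36, y -11 to 449 mm. Far (+x) lower rail runs y 0 to 444 mm; an end plate 75 mm high stands at y 444.
- rail_mouth (a point): Entry to the guide rails: on the centreline, on the track floor, rack y 314 mm. From y 0 to here rails stand both sides, inner faces at x -29 and 29 mm (strips 5 to 35 and 85 to 113 mm above the bench, uprights 6 mm out from the inner faces), topped by hold-down lips (113 to 116 mm high) reaching in to x -24 and 24: no can body passes up or down there, caps run in the slot.
- loading_place (a point): Centre of the loading place, on the track floor (5 mm high), rack y 361 mm. With the retainer caught, the track is open here to the robot's side and the top, from the near rail's flared mouth (tip at y 328, x -39 mm) to the paddle at y 394 mm. Black catch housing outside the far rail: x 33 to 55, y 395 to 421, 73 mm high.
- end_stop: The rack's fixed end stop, an upright plate 64 mm wide and 116 mm high across the end of the track; the row of cans is to be pressed against it. Its origin and axes are the rack's; its inner face is at y = 0.
- retainer (a joint): Retainer's pull-out in m along rack +y: 0 home, 0.246 hard stop. Paddle face at rack y 0.152 + value. A spring draws it in (8 N home, 9 N out; damping 30 N s/m). Going out, a sprung roller adds up to 12 N near 0.228; past it and let go, it stays caught at about 0.240. Pushed in from there with about 4 N to below 0.225 it comes off the catch and the spring takes it in.
- retainer_knob (a point): Mid-height (142 mm) of the retainer's black knob: upright cylinder 30 mm in diameter, 122 to 162 mm above the bench, on the centreline, at rack y 174 mm + joint value, on a 14 mm stem. The retainer is a black slide in the track, 50 mm wide and 44 mm long (rack y), with a paddle 10 to 100 mm high as its cans' face, 22 mm from the knob's axis.
- can1: Spray can, upright, yellow with a paper band and black cap, all alike: body 52 mm diameter, 100 mm tall; shoulder narrowing to 38 mm at 108 mm; cylindrical cap 38 mm diameter, 108 to 142 mm above the foot. About 0.11 kg. Origin at the centre of its foot, z up along the can. On the bench at the start; may be absent.
- can2: Spray can, upright, yellow with a paper band and black cap, all alike: body 52 mm diameter, 100 mm tall; shoulder narrowing to 38 mm at 108 mm; cylindrical cap 38 mm diameter, 108 to 142 mm above the foot. About 0.11 kg. Origin at the centre of its foot, z up along the can. On the bench at the start; may be absent.
- can3: Spray can, upright, yellow with a paper band and black cap, all alike: body 52 mm diameter, 100 mm tall; shoulder narrowing to 38 mm at 108 mm; cylindrical cap 38 mm diameter, 108 to 142 mm above the foot. About 0.11 kg. Origin at the centre of its foot, z up along the can. On the bench at the start; may be absent.
- can4: Spray can, upright, yellow with a paper band and black cap, all alike: body 52 mm diameter, 100 mm tall; shoulder narrowing to 38 mm at 108 mm; cylindrical cap 38 mm diameter, 108 to 142 mm above the foot. About 0.11 kg. Origin at the centre of its foot, z up along the can. On the bench at the start; may be absent.
- can5: Spray can, upright, yellow with a paper band and black cap, all alike: body 52 mm diameter, 100 mm tall; shoulder narrowing to 38 mm at 108 mm; cylindrical cap 38 mm diameter, 108 to 142 mm above the foot. About 0.11 kg. Origin at the centre of its foot, z up along the can. On the bench at the start; may be absent.
- can6: Spray can, upright, yellow with a paper band and black cap, all alike: body 52 mm diameter, 100 mm tall; shoulder narrowing to 38 mm at 108 mm; cylindrical cap 38 mm diameter, 108 to 142 mm above the foot. About 0.11 kg. Origin at the centre of its foot, z up along the can. On the bench at the start; may be absent.
- oil_jug: Grey plastic jug, 100 x 150 mm, 200 mm high, origin at the centre of its underside. Leave alone.
- pump_flange: Grey pump flange casting standing on its face, 110 mm diameter, 76 mm high, origin at the centre of its underside. Leave alone.
- wrench: Steel wrench, 200 mm long, lying on the bench. Leave alone.

How it is judged:
By the outcome, as a careful person would: the job done as asked, in the order asked, and still so for the second after the job is handed in, with the robot touching nothing.
Of can1, can2, can3, can4, can5, can6 only 4 to 6 are there at a start; the rules pass over those that are not, and their reading is None.
At some moment in a run one of can1, can2, can3, can4, can5, can6 may be knocked a few centimetres aside while the robot is not near it.
Once in a run the grip may slacken for a moment while it holds something.
It also fails if it takes over 210 s, if anything falls off the work surface, if the arm or the gripper's body presses on something with over 40 N, if the wrist force passes 120 N, or if a joint passes its speed limit or range.

## Working session

There is one attempt and no reset: what is moved stays moved. The work goes in short steps, Python scripts to look and compute and a tool call to move; the robot and the scene stay as the last step left them, time stands still between calls to the robot, and variables do not carry over. Pictures are saved under pics/ and viewed, at most 14 in all, crops included, and the job is handed in when it is done.

Besides the shell and the picture viewer there is one more tool, called by a JSON object that holds its "fn" and its "kwargs", one argument or row to a line. send_rows: Moves the arm, as the interface text tells. Its arguments: {"type":"object","properties":{"xyz":{"type":"array"},"rotation":{"type":"array"},"jaw":{"type":"array"},"newtons":{"type":"number"}},"required":["xyz","rotation","jaw"]}

```bash
mkdir -p pics
python3 - <<'E'
from cell import env
import cv2
print({k:v for k,v in env.get_obs().items()}, env.grip_depth)
for n in("scene","top"):
    c=env.read_camera(n); cv2.imwrite(f"pics/{n}0.png",c["image"]); print(n,c["fx"],c["cx"],c["cy"],c["distortion"],c["R"],c["t"])
E
```

```text
{'time_s': 0.0, 'qpos': array([64.46499561, 18.4374124 , -4.01514876, 83.17513723,  1.29779533,
       78.53967259, -3.2570207 ]), 'joint_velocities': array([-0.03044602,  0.01764495, -0.01862067, -0.02469101, -0.08664726,
        0.06619927, -0.0105034 ]), 'effort': array([ 7.86731380e-05, -4.91294825e+01, -4.04103007e-01, -3.12531710e+01,
       -6.40001404e-02,  4.37933556e-02,  1.90544711e-04]), 'tool_pos': array([ 0.28829949, -0.58233441,  0.40367776]), 'tool_rot': array([-1.79893173e+02,  8.58509426e-03,  2.63479412e+01]), 'force': array([-0.43224681, -0.16254342, -0.21413822]), 'wrist_torque': array([-0.02193085,  0.02824302, -0.01169508]), 'grasp_force': 0.0, 'grip_width': 0.08736483919317604} 0.1635
scene 457.3909328677749 318.08264978443873 197.1982480905919 [0.00245758 0.         0.         0.         0.        ] [[-0.48773277  0.87298355 -0.00405844]
 [ 0.55841768  0.3084058  -0.770101  ]
 [-0.67103385 -0.3778698  -0.63790907]] [ 0.29664608 -0.2381164   1.71948816]
top 374.3235326437599 323.62294321100376 200.55674941974468 [-0.07824842  0.          0.          0.          0.        ] [[ 1.32901402e-03 -9.99998682e-01 -9.32765167e-04]
 [-9.88176504e-01 -1.17029406e-03 -1.53316100e-01]
 [ 1.53314806e-01  1.12549587e-03 -9.88176757e-01]] [-9.12604654e-04  6.27205136e-01  1.06527222e+00]
```

View pics/top0.png

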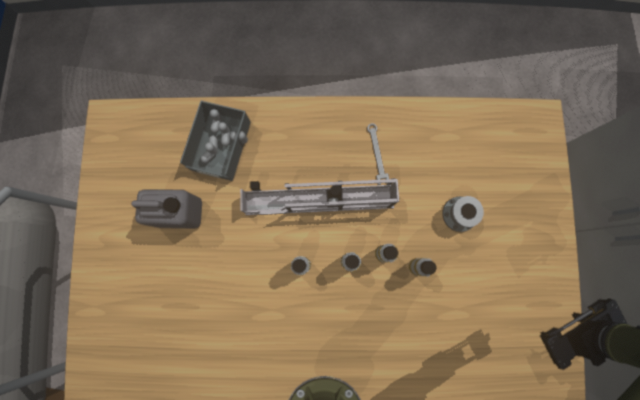

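View pics/scene0.png

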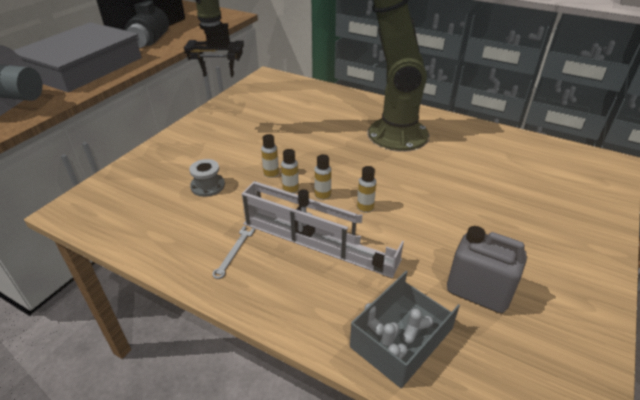

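Four cans stand at top-view caps near (300,265), (352,262), (388,252) and (424,267). The rack runs from its end stop at about (397,190) to its end plate at about (243,205), and the knob is near (336,195). I'll zoom in for measuring.

```bash
cat > h.py <<'E'
import numpy as np, cv2
from cell import env
def ray(c,u,v):
    K=np.array([[c["fx"],0,c["cx"]],[0,c["fy"],c["cy"]],[0,0,1.]])
    p=cv2.undistortPoints(np.array([[[u,v]]],float),K,np.array(c["distortion"]))[0,0]
    R=np.array(c["R"]);t=np.array(c["t"])
    return -R.T@t, R.T@np.array([p[0],p[1],1])
def onz(c,u,v,z):
    o,d=ray(c,u,v); return o+d*(z-o[2])/d[2]
def proj(c,X):
    K=np.array([[c["fx"],0,c["cx"]],[0,c["fy"],c["cy"]],[0,0,1.]])
    return cv2.projectPoints(np.array(X,float).reshape(-1,1,3),cv2.Rodrigues(np.array(c["R"]))[0],np.array(c["t"]),K,np.array(c["distortion"]))[0][:,0]
def tri(ca,a,cb,b):
    o1,d1=ray(ca,*a);o2,d2=ray(cb,*b)
    s=np.linalg.lstsq(np.c_[d1,-d2],o2-o1,rcond=None)[0]
    p,q=o1+s[0]*d1,o2+s[1]*d2
    return (p+q)/2,np.linalg.norm(p-q)
E
python3 - <<'E'
from h import *
t=cv2.imread("pics/top0.png");s=cv2.imread("pics/scene0.png")
cv2.imwrite("pics/tc.png",cv2.resize(t[165:285,235:435],None,fx=4,fy=4,interpolation=cv2.INTER_CUBIC))
cv2.imwrite("pics/sc.png",cv2.resize(s[125:285,230:430],None,fx=3.75,fy=3.75,interpolation=cv2.INTER_CUBIC)) 
c=env.read_camera("top"); 
g=cv2.cvtColor(t,cv2.COLOR_BGR2GRAY)
for r in((240,285,285,435),(180,212,322,352)):
    m=np.zeros_like(g);m[r[0]:r[1],r[2]:r[3]]=(g[r[0]:r[1],r[2]:r[3]]<45)
    n,l,st,ce=cv2.connectedComponentsWithStats(m)
    for i in range(1,n):
        if st[i,4]>25: print(st[i],ce[i].round(1),onz(c,*ce[i],.142).round(4))
E
```

```text
(no output)
```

View pics/tc.png

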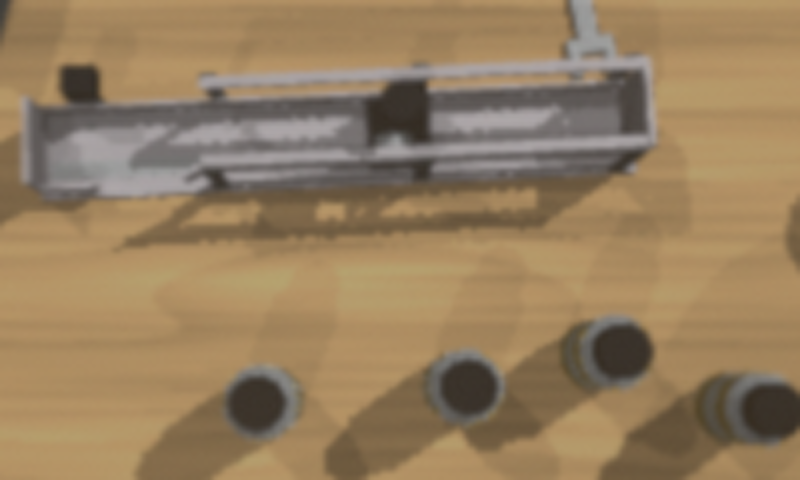

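View pics/sc.png

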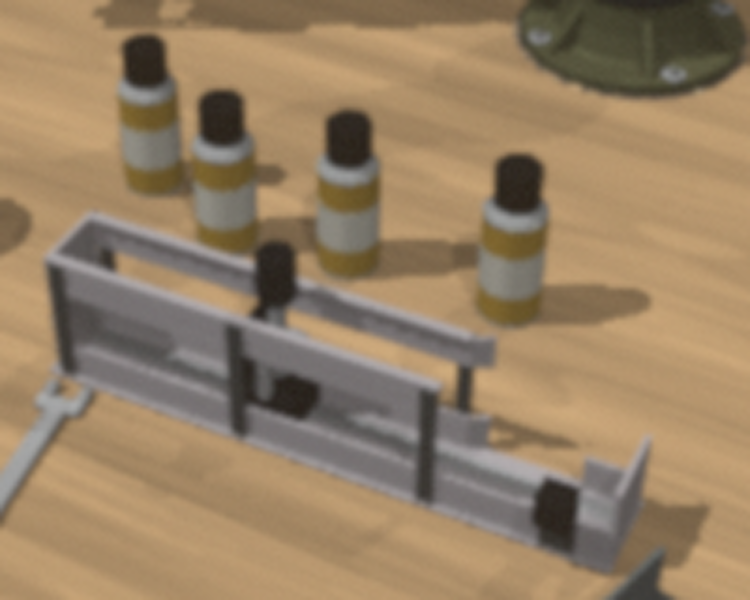

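In the top crop, the cap tops sit at about (258,403), (468,388), (616,350) and (768,409), the knob at (403,102), the end stop at x≈650 and the end plate at x≈28. The wrench head touches the rack's far side near the end stop, and the scene crop shows the same objects. Next I'll measure with looser masks.

Run:
```python
from h import *
c=env.read_camera("top"); s=env.read_camera("scene")
def caps(im,r,thr,mina):
    g=im.max(2).astype(int); m=np.zeros(g.shape,np.uint8);m[r[0]:r[1],r[2]:r[3]]=(g[r[0]:r[1],r[2]:r[3]]<thr)
    n,l,st,ce=cv2.connectedComponentsWithStats(m); return [(st[i],ce[i]) for i in range(1,n) if st[i,4]>mina]
for thr in(60,75):
  for st,ce in caps(c["image"],(240,285,285,440),thr,25): print("cap",st,ce.round(1),onz(c,*ce,.140).round(4))
  for st,ce in caps(c["image"],(180,212,322,350),thr,15): print("knob",st,ce.round(1))
  for st,ce in caps(s["image"],(125,260,255,380),thr,25): print("sc",st,ce.round(1))
o=lambda u,v,z:onz(c,235-.375+u/4,165-.375+v/4,z).round(4)
print("knob",o(401,98,.162)); 
print("end stop outer corners",o(652,60,.116),o(655,143,.116),"end plate",o(27,100,.075),o(33,188,.075))
print("far rail top",o(205,82,.116),o(600,65,.116),"near rail tip..",o(205,165,.113),o(640,142,.116))
```

```text
cap [384 247  13  12 111] [389.5 252.5] [ 0.4723 -0.1771  0.14  ]
cap [346 256  12  11 100] [351.7 261.3] [ 0.4491 -0.0754  0.14  ]
cap [421 262  14  11 124] [427.4 267.2] [ 0.433  -0.2782  0.14  ]
knob [327 186  15  14 137] [334.6 192.4]
sc [264 135  10  13 107] [268.3 141.3]
sc [284 150  10  13 120] [288.6 156.1]
sc [318 155  10  14 124] [322.5 161.8]
sc [363 167  11  14 133] [367.7 173.6]
sc [298 190  11  19 148] [302.9 198.3]
sc [292 214  23  23 186] [302.2 228.2]
sc [373 254   7   6  35] [376.3 256.9]
cap [383 247  14  13 146] [389.6 252.6] [ 0.472  -0.1773  0.14  ]
cap [345 256  14  13 141] [351.5 261.6] [ 0.4484 -0.0749  0.14  ]
cap [292 260  14  13 136] [298.7 265.7] [0.4373 0.066  0.14  ]
cap [420 261  16  14 163] [427.3 267.3] [ 0.4326 -0.2779  0.14  ]
knob [326 186  17  15 185] [334.4 192.8]
knob [328 205  15   5  30] [337.3 206.7]
sc [371 125   9   5  29] [375.5 126.3]
sc [263 135  11  13 120] [268.2 141.1]
sc [284 150  11  14 133] [288.7 156.4]
sc [318 155  11  15 142] [322.8 161.9]
sc [362 167  12  15 153] [367.9 173.9]
sc [298 190  11  20 171] [302.6 198.6]
sc [291 212  24  28 267] [300.8 228.1]
sc [342 230   4  28  91] [343.3 243. ]
sc [373 253   7   7  40] [376.2 256.6]
knob [ 0.6406 -0.0304  0.162 ]
end stop outer corners [ 0.6768 -0.2092  0.116 ] [ 0.6175 -0.2096  0.116 ] end plate [0.6552 0.2407 0.075 ] [0.5903 0.2341 0.075 ]
far rail top [0.6605 0.106  0.116 ] [ 0.6731 -0.1722  0.116 ] near rail tip.. [0.602  0.1054 0.113 ] [ 0.6182 -0.199   0.116 ]
```

{"fn": "send_rows", "kwargs": {
  "xyz": [
    [0,0,0],
    [0,0,0],
    [0,0,0],
    [0.025,-0.038,0],
    [0.025,-0.038,0],
    [0.025,-0.038,0],
    [0.025,-0.038,0],
    [0.025,-0.038,0],
    [0.025,-0.038,0],
    [0.025,-0.038,0],
    [0.025,-0.038,0],
    [0.025,-0.038,0],
    [0.025,-0.038,0],
    [0.025,-0.038,0],
    [0.025,-0.038,0],
    [0.025,-0.038,0],
    [0.025,-0.038,0],
    [0,0,0]
  ],
  "rotation": [
    [0,0,0.136],
    [0,0,0.136],
    [0,0,0.136],
    [0,0,0],
    [0,0,0],
    [0,0,0],
    [0,0,0],
    [0,0,0],
    [0,0,0],
    [0,0,0],
    [0,0,0],
    [0,0,0],
    [0,0,0],
    [0,0,0],
    [0,0,0],
    [0,0,0],
    [0,0,0],
    [0,0,0]
  ],
  "jaw": [1,1,1,1,1,1,1,1,1,1,1,1,1,1,1,1,1,1]
}}

```text
time_s: 2.05
tool_pos: [0.6119, -0.0249, 0.4045]
tool_rot: [-179.7, -0.1, 3.6]
force: [-0.7, 0.8, 0.2]
grip_width: 0.087
grasp_force: 0.0
```

Run:
```python
from h import *
o=env.get_obs(); print(o["time_s"],o["tool_pos"],o["tool_rot"],o["qpos"].round(0),o["force"])
c=env.read_camera("wrist"); cv2.imwrite("pics/w0.png",c["image"]); print(c["fx"],-np.array(c["R"]).T@c["t"],c["distortion"],np.array(c["R"])[2])
```

```text
2.05 [ 0.6119287  -0.02494233  0.40454129] [-1.79687743e+02 -8.17660899e-02  3.61102214e+00] [ 22.  16. -26.  88.   7.  78. -92.] [-0.66449069  0.78506634  0.18116736]
326.2526541922163 [ 0.68984297 -0.01993391  0.38444334] [-0.03807061  0.          0.          0.          0.        ] [-0.28568254 -0.01252054 -0.95824252]
```

View pics/w0.png

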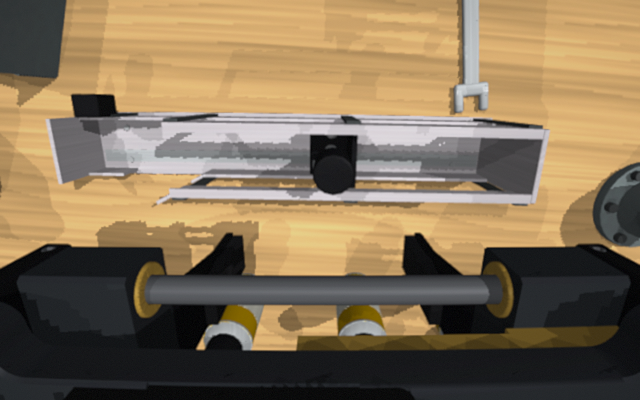

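The wrist view shows the knob's top at about (334,174), the end stop's top edge from (548,130) to (535,205), and the end plate's from (48,120) to (62,182). Now I'll measure the rack frame from these.

Run:
```python
from h import *
c=env.read_camera("wrist"); im=c["image"]
m=((im.max(2)<60)*255).astype(np.uint8); m[:,:300]=0;m[:,370:]=0;m[:145]=0;m[200:]=0
ys,xs=np.nonzero(m); print("knob cols by row",[(y,xs[ys==y].min(),xs[ys==y].max()) for y in range(150,198,6) if (ys==y).any()])
for p in((334,174),): print(onz(c,*p,.162).round(4))
for p in((548,130),(535,205)): print("stop",onz(c,*p,.116).round(4))
for p in((48,120),(62,182)): print("plate",onz(c,*p,.075).round(4))
print(tri(env.read_camera("top"),(298.7,265.7),env.read_camera("scene"),(367.9,173.9)))
t=env.read_camera("top");s=env.read_camera("scene")
for a,b in(((351.5,261.6),(322.8,161.9)),((389.6,252.6),(288.7,156.4)),((427.3,267.3),(268.2,141.1))): print(tri(t,a,s,b))
cv2.imwrite("pics/w0z.png",cv2.resize(im[85:225,30:230],None,fx=4,fy=4)); cv2.imwrite("pics/w0y.png",cv2.resize(im[85:225,400:580],None,fx=4,fy=4))
a=cv2.resize(im[100:215,40:220],None,fx=4,fy=4)[:,:]; b=cv2.resize(im[100:215,440:560],None,fx=4,fy=4)
cv2.imwrite("pics/w0c.png",np.hstack([a[:, :320],b]))
```

```text
knob cols by row [(150, np.int64(305), np.int64(350)), (156, np.int64(305), np.int64(350)), (162, np.int64(305), np.int64(349)), (168, np.int64(305), np.int64(349)), (174, np.int64(307), np.int64(349)), (180, np.int64(309), np.int64(349)), (186, np.int64(312), np.int64(342))]
[ 0.6403 -0.0339  0.162 ]
stop [ 0.6778 -0.2093  0.116 ]
stop [ 0.6132 -0.214   0.116 ]
plate [0.6584 0.2374 0.075 ]
plate [0.5977 0.2336 0.075 ]
(array([0.43650813, 0.06823717, 0.1221292 ]), np.float64(0.002500407750298463))
(array([ 0.44757272, -0.07469802,  0.12277273]), np.float64(0.0029648964779057088))
(array([ 0.47184943, -0.1792842 ,  0.1226204 ]), np.float64(0.0021292780780207466))
(array([ 0.43169204, -0.28136734,  0.12351638]), np.float64(0.0022427047478774404))
```

View pics/w0c.png

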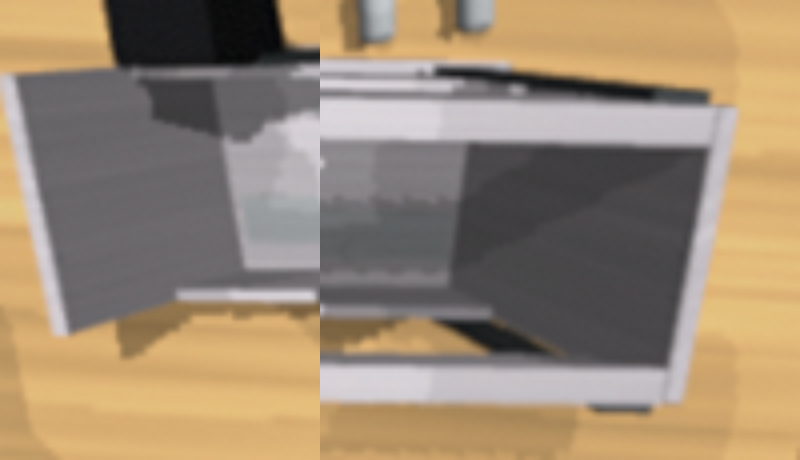

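The zoom shows the end stop's inner top edge from (712,108) to (667,402) in the crop, the lips' inner edges near y 148 and 366, and the end plate's inner top edge from (18,78) to (68,332).

Run:
```python
from h import *
c=env.read_camera("wrist")
R=lambda x,y,z:onz(c,440-.375+(x-320)/4,100-.375+y/4,z)[:2]
L=lambda x,y,z:onz(c,40-.375+x/4,100-.375+y/4,z)[:2]
S=[R(712,108,.116),R(667,402,.116),R(736,108,.116),R(684,402,.116)]
lips=[R(708,148,.116),R(330,138,.116),R(667,366,.116),R(330,354,.116)]
P=[L(18,78,.075),L(68,332,.075),L(2,75,.075),L(54,334,.075)]
for n,v in(("S",S),("lip",lips),("P",P)): print(n,np.round(v,4).tolist())
o=(S[0]+S[1])/2; p=(P[0]+P[1])/2; d=p-o; print("len",np.linalg.norm(d),"yaw",np.degrees(np.arctan2(-d[0],d[1])))
f=(lips[0]+lips[2])/2; g=(lips[1]+lips[3])/2;e=g-f; print("lipctr",f,g,np.degrees(np.arctan2(-e[0],e[1])))
```

```text
S [[0.677, -0.2085], [0.614, -0.2131], [0.6773, -0.2136], [0.6141, -0.217]]
lip [[0.6689, -0.2095], [0.6665, -0.1299], [0.622, -0.2112], [0.6211, -0.1368]]
P [[0.6607, 0.2327], [0.5985, 0.2315], [0.6613, 0.2366], [0.5978, 0.2353]]
len 0.44321854131361976 yaw 2.0509268203555218
lipctr [ 0.64545123 -0.21036551] [ 0.64378588 -0.13333319] 1.2384786714206102
```

{"fn": "send_rows", "kwargs": {
  "xyz": [
    [0.0276,0.0085,0],
    [0,0,0.033],
    [0,0,0.033],
    [0,0,0.033],
    [0,0,0],
    [0,0,0]
  ],
  "rotation": [
    [0,0,0.019],
    [0,0,0],
    [0,0,0],
    [0,0,0],
    [0,0,0],
    [0,0,0]
  ],
  "jaw": [1,1,1,1,1,1]
}}

```text
time_s: 3.0
tool_pos: [0.6383, -0.041, 0.3062]
tool_rot: [180.0, 0.0, 1.8]
force: [1.4, -0.2, 1.2]
grip_width: 0.0869
grasp_force: 0.0
```

{"fn": "send_rows", "kwargs": {
  "xyz": [
    [0,0,0],
    [0,0,0],
    [0,0,0],
    [0,0,0],
    [0,0,0],
    [0,0,0],
    [0,0,0],
    [0,0,0]
  ],
  "rotation": [
    [0,0,0],
    [0,0,0],
    [0,0,0],
    [0,0,0],
    [0,0,0],
    [0,0,0],
    [0,0,0],
    [0,0,0]
  ],
  "jaw": [0.2,0.2,0.2,0.2,0.2,0.2,0.2,0.2],
  "newtons": 25
}}

```text
time_s: 3.8
tool_pos: [0.6383, -0.0321, 0.3059]
tool_rot: [-179.3, -0.0, 2.2]
force: [-1.4, 18.6, 0.2]
grip_width: 0.0314
grasp_force: 9.4
```

{"fn": "send_rows", "kwargs": {
  "xyz": [
    [0,-0.012,0],
    [0,-0.012,0],
    [0,-0.012,0],
    [0,-0.012,0],
    [0,-0.012,0],
    [0,-0.012,0],
    [0,-0.012,0],
    [0,-0.012,0],
    [0,-0.012,0],
    [0,-0.012,0],
    [0,-0.012,0],
    [0,-0.012,0],
    [0,-0.012,0],
    [0,-0.012,0],
    [0,-0.012,0],
    [0,-0.012,0],
    [0,-0.012,0],
    [0,-0.012,0],
    [0,-0.012,0],
    [0,0,0]
  ],
  "rotation": [
    [0,0,0],
    [0,0,0],
    [0,0,0],
    [0,0,0],
    [0,0,0],
    [0,0,0],
    [0,0,0],
    [0,0,0],
    [0,0,0],
    [0,0,0],
    [0,0,0],
    [0,0,0],
    [0,0,0],
    [0,0,0],
    [0,0,0],
    [0,0,0],
    [0,0,0],
    [0,0,0],
    [0,0,0],
    [0,0,0]
  ],
  "jaw": [0.2,0.2,0.2,0.2,0.2,0.2,0.2,0.2,0.2,0.2,0.2,0.2,0.2,0.2,0.2,0.2,0.2,0.2,0.2,0.2],
  "newtons": 40
}}

```text
time_s: 5.8
tool_pos: [0.6297, 0.1852, 0.3057]
tool_rot: [179.6, 0.4, 1.8]
force: [-10.1, -9.3, 9.1]
grip_width: 0.0289
grasp_force: 40.1
```

{"fn": "send_rows", "kwargs": {
  "xyz": [
    [-0.004,-0.006,0],
    [0,-0.006,0],
    [0,-0.006,0],
    [0,-0.006,0],
    [0,-0.006,0],
    [0,-0.006,0],
    [0,-0.004,0],
    [0,0,0],
    [0,0,0]
  ],
  "rotation": [
    [0,0,0],
    [0,0,0],
    [0,0,0],
    [0,0,0],
    [0,0,0],
    [0,0,0],
    [0,0,0],
    [0,0,0],
    [0,0,0]
  ],
  "jaw": [0.2,0.2,0.2,0.2,0.2,0.2,0.2,0.2,0.2]
}}

```text
time_s: 6.7
tool_pos: [0.6273, 0.2196, 0.3054]
tool_rot: [179.2, 0.1, 1.4]
force: [-2.5, -14.6, 5.1]
grip_width: 0.0292
grasp_force: 39.8
```

{"fn": "send_rows", "kwargs": {
  "xyz": [
    [0,-0.004,0],
    [0,-0.003,0],
    [0,0,0],
    [0,0,0]
  ],
  "rotation": [
    [0,0,0],
    [0,0,0],
    [0,0,0],
    [0,0,0]
  ],
  "jaw": [0.2,0.2,0.2,0.2]
}}

```text
time_s: 7.1
tool_pos: [0.6277, 0.2215, 0.3053]
tool_rot: [178.7, 0.2, 1.2]
force: [-5.7, -25.5, 9.9]
grip_width: 0.0295
grasp_force: 40.0
```

{"fn": "send_rows", "kwargs": {
  "xyz": [
    [0,0.004,0],
    [0,0.004,0],
    [0,0.003,0],
    [0,0,0],
    [0,0,0],
    [0,0,0],
    [0,0,0],
    [0,0,0],
    [0,0,0],
    [0,0,0]
  ],
  "rotation": [
    [0,0,0],
    [0,0,0],
    [0,0,0],
    [0,0,0],
    [0,0,0],
    [0,0,0],
    [0,0,0],
    [0,0,0],
    [0,0,0],
    [0,0,0]
  ],
  "jaw": [0.2,0.2,0.2,0.2,1,1,1,1,1,1]
}}

```text
time_s: 8.1
tool_pos: [0.6255, 0.2244, 0.3056]
tool_rot: [-180.0, 0.0, 1.9]
force: [0.1, 0.5, -1.0]
grip_width: 0.0693
grasp_force: 0.0
```

Run:
```python
from h import *
o=env.get_obs(); print(o["time_s"],o["tool_pos"],o["tool_rot"],o["force"],o["grip_width"])
```

```text
8.1 [0.62546912 0.22435974 0.30562555] [-1.79967093e+02  1.13750166e-02  1.93867565e+00] [ 0.14727187  0.47111903 -0.9872709 ] 0.06929440391512938
```

{"fn": "send_rows", "kwargs": {
  "xyz": [
    [0,0,-0.033],
    [0,0,-0.033],
    [0,0,-0.033],
    [-0.02,0.04,0],
    [-0.02,0.04,0],
    [0,0,0],
    [0,0,0]
  ],
  "rotation": [
    [0,0,0],
    [0,0,0],
    [0,0,0],
    [0,0,0],
    [0,0,0],
    [0,0,0],
    [0,0,0]
  ],
  "jaw": [1,1,1,1,1,1,1]
}}

```text
time_s: 8.8
tool_pos: [0.5883, 0.1414, 0.405]
tool_rot: [180.0, -0.0, 1.8]
force: [-0.4, 0.1, 0.9]
grip_width: 0.087
grasp_force: 0.0
```

Run:
```python
from h import *
o=env.get_obs(); print(o["time_s"],o["tool_pos"],o["tool_rot"])
c=env.read_camera("wrist"); cv2.imwrite("pics/w1.png",cv2.resize(c["image"][60:240,40:640],(800,240))); cv2.imwrite("pics/w1full.png",c["image"]);np.save("w1.npy",c,allow_pickle=True)
```

```text
8.8 [0.5882524  0.14141569 0.40499509] [ 1.79982085e+02 -3.72072134e-02  1.76240653e+00]
```

View pics/w1full.png

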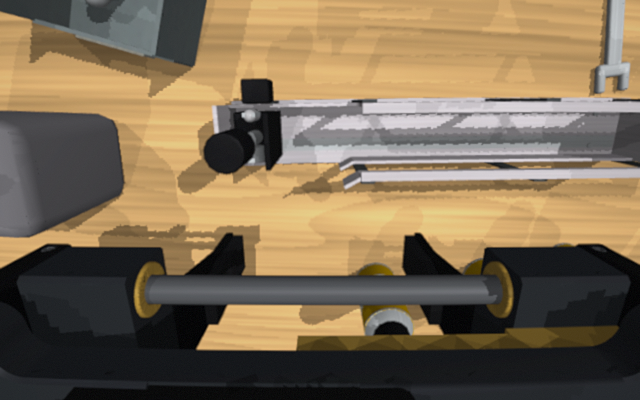

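The wrist view shows the retainer caught, with the knob's top at (226,153) and the paddle face at about x 280. The near mouth's flare tip is at (345,185). I'll zoom on the mouth to get the centreline.

Run:
```python
from h import *
c=np.load("w1.npy",allow_pickle=True).item(); print("knob",onz(c,226,153,.162))
cv2.imwrite("pics/w1z.png",cv2.resize(c["image"][80:200,340:540],None,fx=4,fy=4,interpolation=cv2.INTER_CUBIC))
```

```text
knob [0.62987477 0.2094548  0.162     ]
```

View pics/w1z.png

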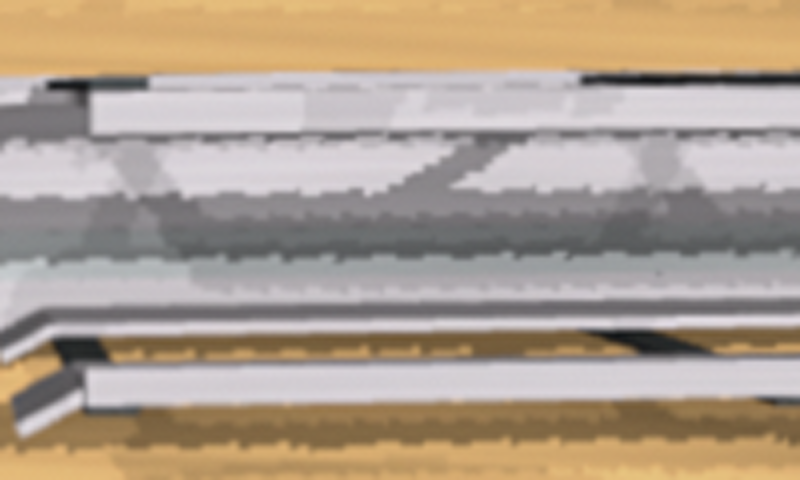

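Run:
```python
from h import *
c=np.load("w1.npy",allow_pickle=True).item()
L=lambda x,y,z=.116:onz(c,340-.375+x/4,80-.375+y/4,z)[:2]
for x,a,b in((93,135,368),(420,133,361.5),(750,130,355)):
    f,n=L(x,a),L(x,b); print(f.round(4),n.round(4),"slot",(f-n)[0].round(4),"ctr",((f+n)/2).round(4))
print("outer",L(93,84),L(88,408),"tip",L(14,400,.113),L(18,437,.113))
```

```text
[0.6575 0.1117] [0.61   0.1086] slot 0.0475 ctr [0.6337 0.1101]
[0.6601 0.0459] [0.6135 0.0397] slot 0.0466 ctr [0.6368 0.0428]
[ 0.6634 -0.0219] [ 0.6173 -0.0313] slot 0.0461 ctr [ 0.6404 -0.0266]
outer [0.66729032 0.11226486] [0.60129512 0.109146  ] tip [0.60184868 0.1247035 ] [0.59368992 0.1234535 ]
```

{"fn": "send_rows", "kwargs": {
  "xyz": [
    [0,0,0],
    [0,0,0],
    [0,0,0],
    [0,0,0],
    [0,0,0],
    [0,0,0],
    [0,0,0],
    [0,0,0],
    [0,0,0],
    [0,0,0],
    [0,0,0],
    [-0.0164,-0.0388,0],
    [-0.0164,-0.0388,0],
    [-0.0164,-0.0388,0],
    [-0.0164,-0.0388,0],
    [0,0,0.025],
    [0,0,0.025],
    [0,0,0]
  ],
  "rotation": [
    [0,0,-0.1443],
    [0,0,-0.1443],
    [0,0,-0.1443],
    [0,0,-0.1443],
    [0,0,-0.1443],
    [0,0,-0.1443],
    [0,0,-0.1443],
    [0,0,-0.1443],
    [0,0,-0.1443],
    [0,0,-0.1443],
    [0,0,-0.1443],
    [0,0,0],
    [0,0,0],
    [0,0,0],
    [0,0,0],
    [0,0,0],
    [0,0,0],
    [0,0,0]
  ],
  "jaw": [1,1,1,1,1,1,1,1,1,1,1,1,1,1,1,1,1,1]
}}

```text
time_s: 10.65
tool_pos: [0.4354, 0.0703, 0.3525]
tool_rot: [-179.7, -0.0, 93.0]
force: [-0.4, 0.0, -0.1]
grip_width: 0.0868
grasp_force: 0.0
```

```bash
cat >> h.py <<'E'
def capsin(c,r=(0,400,0,640),thr=70):
    im=c["image"]; m=np.zeros(im.shape[:2],np.uint8); m[r[0]:r[1],r[2]:r[3]]=im[r[0]:r[1],r[2]:r[3]].max(2)<thr
    n,l,st,ce=cv2.connectedComponentsWithStats(m); return [(st[i],ce[i]) for i in range(1,n) if 60<st[i,4]<220]
O=np.array([.649,-.2045]); ex=np.array([.9988,.0488]); ey=np.array([-.0488,.9988])
def to_rack(p): d=np.array(p[:2])-O; return np.array([d@ex,d@ey])
def to_world(x,y): return O+x*ex+y*ey
def go(x,y,z):
    "shift in tool axes (yaw 92.8 assumed not: real) to bring the TCP to world x,y,z"
    from scipy.spatial.transform import Rotation as Ro
    o=env.get_obs(); R=Ro.from_euler("xyz",o["tool_rot"],degrees=True).as_matrix()
    return o["tool_pos"].round(4),o["tool_rot"].round(1),"yaw err rad about tool z",round(float(-np.radians(92.8-o["tool_rot"][2])),3),"shift",(R.T@(np.array([x,y,z])-o["tool_pos"])).round(4)
def cans():
    s=env.read_camera("scene");t=env.read_camera("top"); A=capsin(s,(125,260,255,380)); B=capsin(t,(235,290,280,445),75)
    print("scene",[(x[1].round(0).tolist(),onz(s,*x[1],.125)[:2].round(3).tolist()) for x in A])
    print("top",[onz(t,*x[1],.125)[:2].round(3).tolist() for x in B])
    for a in A:
        for b in B:
            p,e=tri(t,b[1],s,a[1])
            if e<.006 and .11<p[2]<.135: print("can",p.round(4),round(e,4))
E
python3 - <<'E'
from h import *
cans(); print(go(.4365,.0682,.2975))
E
```

```text
scene [([268.0, 141.0], [0.434, -0.278]), ([289.0, 156.0], [0.475, -0.176]), ([323.0, 162.0], [0.449, -0.073]), ([293.0, 226.0], [0.731, -0.004]), ([343.0, 244.0], [0.725, 0.135]), ([377.0, 252.0], [0.709, 0.217])]
top [[0.472, -0.18], [0.448, -0.076], [0.432, -0.282]]
can [ 0.4315 -0.2817  0.1227] 0.0027
can [ 0.4718 -0.1793  0.1225] 0.002
can [ 0.4477 -0.0751  0.1234] 0.0026
(array([0.4369, 0.0704, 0.3551]), array([-1.8e+02, -1.0e-01,  9.3e+01]), 'yaw err rad about tool z', 0.003, 'shift', array([-0.0022, -0.0005,  0.0576]))
```

{"fn": "send_rows", "kwargs": {
  "xyz": [
    [-0.002,0,0.02],
    [0,0,0.02],
    [0,0,0.0175],
    [0,0,0],
    [0,0,0],
    [0,0,0],
    [0,0,0],
    [0,0,0],
    [0,0,0]
  ],
  "rotation": [
    [0,0,0],
    [0,0,0],
    [0,0,0],
    [0,0,0],
    [0,0,0],
    [0,0,0],
    [0,0,0],
    [0,0,0],
    [0,0,0]
  ],
  "jaw": [1,1,1,1,0.3,0.3,0.3,0.3,0.3],
  "newtons": 30
}}

```text
time_s: 11.65
tool_pos: [0.4369, 0.0671, 0.2977]
tool_rot: [180.0, 0.0, 92.8]
force: [0.6, 0.2, 0.3]
grip_width: 0.0548
grasp_force: 0.0
```

Run:
```python
from h import *
o=env.get_obs();print(o["force"],o["grip_width"],o["grasp_force"]); w=to_world(0,.361); print(w,go(*w,.3525))
```

```text
[0.63256691 0.18630936 0.25109126] 0.054793714952754216 0.0
[0.6313832 0.1560668] (array([0.4369, 0.0671, 0.2977]), array([180. ,   0. ,  92.8]), 'yaw err rad about tool z', 0.0, 'shift', array([ 0.0792,  0.1987, -0.0547]))
```

{"fn": "send_rows", "kwargs": {
  "xyz": [
    [0,0,0],
    [0,0,0],
    [0,0,0],
    [0,0,0],
    [0,0,-0.02],
    [0,0,-0.02],
    [0.026,0,0],
    [0.026,0,0],
    [0.0272,0,0],
    [0,0,0]
  ],
  "rotation": [
    [0,0,0],
    [0,0,0],
    [0,0,0],
    [0,0,0],
    [0,0,0],
    [0,0,0],
    [0,0,0],
    [0,0,0],
    [0,0,0],
    [0,0,0]
  ],
  "jaw": [0.3,0.3,0.3,0.3,0.3,0.3,0.3,0.3,0.3,0.3]
}}

```text
time_s: 12.65
tool_pos: [0.432, 0.1499, 0.3373]
tool_rot: [-180.0, -0.1, 93.2]
force: [0.3, 0.6, -1.3]
grip_width: 0.0373
grasp_force: 29.8
```

Run:
```python
from h import *
o=env.get_obs();print(o["force"],o["grip_width"],o["grasp_force"]); print(go(.6314,.1561,.304))
c=env.read_camera("wrist"); cv2.imwrite("pics/w2.png",c["image"])
```

```text
[ 0.3043882   0.61444584 -1.27582005] 0.03729686814998889 29.812055173315457
(array([0.432 , 0.1499, 0.3373]), array([-1.80e+02, -1.00e-01,  9.32e+01]), 'yaw err rad about tool z', 0.006, 'shift', array([-0.0049,  0.1995,  0.0333]))
```

View pics/w2.png

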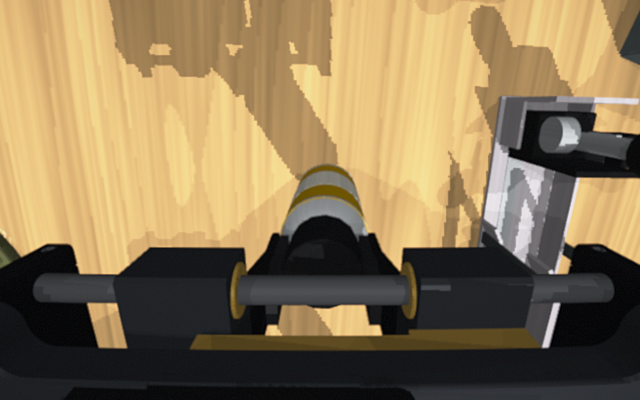

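The can (325,215) is held upright and centred, so I'll move it into the loading place.

{"fn": "send_rows", "kwargs": {
  "xyz": [
    [-0.004,0.04,0],
    [0,0.04,0],
    [0,0.04,0],
    [0,0.04,0],
    [0,0.0395,0],
    [0,0,0],
    [0,0,0],
    [0,0,0.015],
    [0,0,0.012],
    [0,0,0.006],
    [0,0,0]
  ],
  "rotation": [
    [0,0,0.003],
    [0,0,0],
    [0,0,0],
    [0,0,0],
    [0,0,0],
    [0,0,0],
    [0,0,0],
    [0,0,0],
    [0,0,0],
    [0,0,0],
    [0,0,0]
  ],
  "jaw": [0.3,0.3,0.3,0.3,0.3,0.3,0.3,0.3,0.3,0.3,0.3]
}}

```text
time_s: 13.8
tool_pos: [0.6315, 0.1513, 0.3032]
tool_rot: [-179.9, 0.1, 92.7]
force: [0.2, 0.3, -1.4]
grip_width: 0.0374
grasp_force: 29.9
```

Run:
```python
from h import *
o=env.get_obs();print(o["force"],o["grip_width"],to_rack(o["tool_pos"])); print(go(*to_world(0,.300),.3035))
c=env.read_camera("wrist"); cv2.imwrite("pics/w3.png",c["image"])
```

```text
[ 0.22493178  0.27457261 -1.43458069] 0.03740485332485266 [-6.65476163e-05  3.56214393e-01]
(array([0.6315, 0.1513, 0.3032]), array([-1.799e+02,  1.000e-01,  9.270e+01]), 'yaw err rad about tool z', -0.002, 'shift', array([-0.0562,  0.0002, -0.0002]))
```

View pics/w3.png

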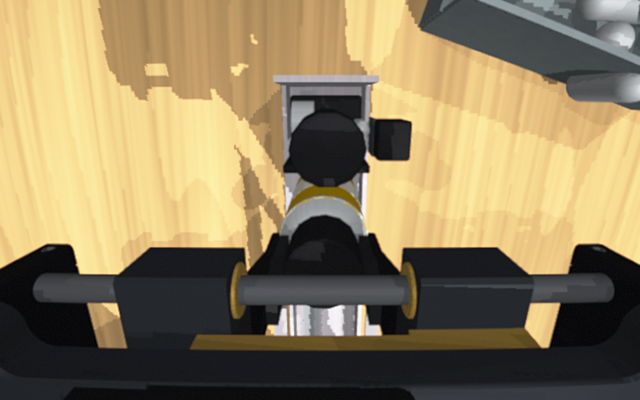

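The held can, the knob (326,147) and the rack (275–378) are all aligned on column 326. Next I'll push the can in.

{"fn": "send_rows", "kwargs": {
  "xyz": [
    [-0.012,0,0],
    [-0.012,0,0],
    [-0.012,0,0],
    [-0.012,0,0],
    [-0.012,0,0],
    [-0.012,0,0],
    [-0.012,0,0],
    [-0.012,0,0],
    [0,0,0]
  ],
  "rotation": [
    [0,0,0],
    [0,0,0],
    [0,0,0],
    [0,0,0],
    [0,0,0],
    [0,0,0],
    [0,0,0],
    [0,0,0],
    [0,0,0]
  ],
  "jaw": [0.3,0.3,0.3,0.3,0.3,0.3,0.3,0.3,0.3]
}}

```text
time_s: 14.75
tool_pos: [0.6371, 0.0527, 0.304]
tool_rot: [-180.0, 0.1, 92.5]
force: [0.0, -0.0, -0.7]
grip_width: 0.0375
grasp_force: 29.9
```

Run:
```python
from h import *
o=env.get_obs();print(o["force"],o["wrist_torque"],o["grip_width"],to_rack(o["tool_pos"])); print(go(*to_world(0,.026),.3035))
```

```text
[ 0.01354038 -0.0280414  -0.6737023 ] [-0.04564121 -0.11165118 -0.02003061] 0.03747055475369577 [0.00069537 0.25751326]
(array([0.6371, 0.0527, 0.304 ]), array([-1.80e+02,  1.00e-01,  9.25e+01]), 'yaw err rad about tool z', -0.006, 'shift', array([-0.2315,  0.0007,  0.0009]))
```

{"fn": "send_rows", "kwargs": {
  "xyz": [
    [-0.018,0,0],
    [-0.018,0,0],
    [-0.018,0,0],
    [-0.018,0,0],
    [-0.018,0,0],
    [-0.018,0,0],
    [-0.018,0,0],
    [-0.018,0,0],
    [-0.018,0,0],
    [-0.018,0,0],
    [-0.018,0,0],
    [-0.018,0,0],
    [-0.009,0,0],
    [0,0,0]
  ],
  "rotation": [
    [0,0,0],
    [0,0,0],
    [0,0,0],
    [0,0,0],
    [0,0,0],
    [0,0,0],
    [0,0,0],
    [0,0,0],
    [0,0,0],
    [0,0,0],
    [0,0,0],
    [0,0,0],
    [0,0,0],
    [0,0,0]
  ],
  "jaw": [0.3,0.3,0.3,0.3,0.3,0.3,0.3,0.3,0.3,0.3,0.3,0.3,0.3,0.3]
}}

```text
time_s: 16.15
tool_pos: [0.647, -0.1714, 0.3039]
tool_rot: [-180.0, 0.0, 92.5]
force: [-0.4, -0.0, -1.2]
grip_width: 0.0375
grasp_force: 29.9
```

Run:
```python
from h import *
o=env.get_obs();print(o["force"],o["wrist_torque"],o["grip_width"],o["tool_rot"],to_rack(o["tool_pos"])); print(go(.4718,-.1793,.36))
cans()
```

```text
[-0.3909009  -0.03706705 -1.20466903] [ 0.04059602 -0.06327647 -0.01971906] 0.03748990029602024 [-1.79977869e+02  3.66031043e-02  9.24838837e+01] [-0.00036961  0.03312659]
(array([ 0.647 , -0.1714,  0.3039]), array([-180. ,    0. ,   92.5]), 'yaw err rad about tool z', -0.006, 'shift', array([-0.0003, -0.1754, -0.056 ]))
scene [([323.0, 162.0], [0.45, -0.073]), ([293.0, 226.0], [0.73, -0.005]), ([343.0, 244.0], [0.725, 0.135]), ([377.0, 252.0], [0.709, 0.217])]
top [[0.472, -0.18], [0.449, -0.077]]
can [ 0.4479 -0.0754  0.1232] 0.0032
```

{"fn": "send_rows", "kwargs": {
  "xyz": [
    [0,0,0.0012],
    [0,0,0],
    [0,0,0],
    [0,0,0],
    [0,0,0],
    [0,0,-0.019],
    [0,0,-0.019],
    [0,0,-0.019],
    [0,-0.044,0],
    [0,-0.044,0],
    [0,-0.044,0],
    [0,-0.043,0],
    [0,0,0]
  ],
  "rotation": [
    [0,0,0],
    [0,0,0],
    [0,0,0],
    [0,0,0],
    [0,0,0],
    [0,0,0],
    [0,0,-0.005],
    [0,0,0],
    [0,0,0],
    [0,0,0],
    [0,0,0],
    [0,0,0],
    [0,0,0]
  ],
  "jaw": [0.3,1,1,1,1,1,1,1,1,1,1,1,1]
}}

```text
time_s: 17.55
tool_pos: [0.4677, -0.1787, 0.3593]
tool_rot: [-179.7, 0.2, 92.7]
force: [0.7, -1.3, 0.4]
grip_width: 0.0871
grasp_force: 0.0
```

Run:
```python
from h import *
print(go(.4718,-.1793,.2975))
cans()
c=env.read_camera("wrist"); cv2.imwrite("pics/w4.png",c["image"])
```

```text
(array([ 0.4677, -0.1787,  0.3593]), array([-179.7,    0.2,   92.7]), 'yaw err rad about tool z', -0.002, 'shift', array([-0.0006,  0.0045,  0.0618]))
scene [([322.0, 162.0], [0.451, -0.072]), ([260.0, 187.0], [0.641, -0.166]), ([293.0, 225.0], [0.729, -0.006]), ([343.0, 244.0], [0.725, 0.135]), ([377.0, 252.0], [0.709, 0.217])]
top [[0.449, -0.077]]
can [ 0.4483 -0.0759  0.1219] 0.0036
```

{"fn": "send_rows", "kwargs": {
  "xyz": [
    [0.035,-0.005,0],
    [0.035,-0.005,0],
    [0.034,-0.0045,0],
    [0,0,0],
    [0,0,0.02],
    [0,0,0.02],
    [0,0,0.02],
    [0,0,0],
    [0,0,0]
  ],
  "rotation": [
    [0,0,0],
    [0,0,0],
    [0,0,0],
    [0,0,0],
    [0,0,0],
    [0,0,0],
    [0,0,0],
    [0,0,0],
    [0,0,0]
  ],
  "jaw": [1,1,1,1,1,1,1,1,1]
}}

```text
time_s: 18.6
tool_pos: [0.4535, -0.0748, 0.3004]
tool_rot: [180.0, -0.1, 93.0]
force: [0.1, -0.3, -0.2]
grip_width: 0.087
grasp_force: 0.0
```

Run:
```python
from h import *
print(go(.4483,-.0757,.2975),env.get_obs()["force"])
cans()
```

```text
(array([ 0.4535, -0.0748,  0.3004]), array([ 1.8e+02, -1.0e-01,  9.3e+01]), 'yaw err rad about tool z', 0.003, 'shift', array([-0.0006, -0.0052,  0.0029])) [ 0.0652132  -0.3396279  -0.22758277]
scene [([268.0, 141.0], [0.434, -0.278]), ([289.0, 156.0], [0.475, -0.176]), ([260.0, 187.0], [0.642, -0.166]), ([293.0, 226.0], [0.73, -0.005]), ([343.0, 244.0], [0.725, 0.135]), ([377.0, 252.0], [0.709, 0.217])]
top [[0.464, -0.167], [0.432, -0.282]]
can [ 0.4314 -0.2818  0.1228] 0.0027
```

{"fn": "send_rows", "kwargs": {
  "xyz": [
    [-0.001,-0.005,0.003],
    [0,0,0],
    [0,0,0],
    [0,0,0],
    [0,0,0],
    [0,0,0],
    [0,0,0],
    [0,0,0],
    [0,0,0],
    [0,0,0],
    [0,0,-0.02],
    [0,0,-0.02],
    [0.036,0,0],
    [0.036,0,0],
    [0.036,0,0],
    [0.036,0,0],
    [0.036,0,0],
    [0.0386,0,0],
    [0,0,0]
  ],
  "rotation": [
    [0,0,0.003],
    [0,0,0],
    [0,0,0],
    [0,0,0],
    [0,0,0],
    [0,0,0],
    [0,0,0],
    [0,0,0],
    [0,0,0],
    [0,0,0],
    [0,0,0],
    [0,0,0],
    [0,0,0],
    [0,0,0],
    [0,0,0],
    [0,0,0],
    [0,0,0],
    [0,0,0],
    [0,0,0]
  ],
  "jaw": [1,0.3,0.3,0.3,0.3,0.3,0.3,0.3,0.3,0.3,0.3,0.3,0.3,0.3,0.3,0.3,0.3,0.3,0.3]
}}

```text
time_s: 20.6
tool_pos: [0.4359, 0.1477, 0.3374]
tool_rot: [180.0, -0.2, 93.3]
force: [0.6, -0.6, -0.4]
grip_width: 0.0375
grasp_force: 29.8
```

Run:
```python
from h import *
o=env.get_obs();print(go(*to_world(0,.357),.3035),o["force"],o["grip_width"],to_rack(o["tool_pos"]))
cans()
c=env.read_camera("wrist"); cv2.imwrite("pics/w5.png",c["image"])
d=capsin(c,(200,300,270,380),50);print([(a.tolist(),b.round(0)) for a,b in d])
w=cv2.imread("pics/w2.png"); print(np.abs(w[160:260,285:365].astype(int)-c["image"][160:260,285:365]).mean())
```

```text
(array([0.4359, 0.1477, 0.3374]), array([180. ,  -0.2,  93.3]), 'yaw err rad about tool z', 0.008, 'shift', array([-0.0069,  0.1956,  0.034 ])) [ 0.62260009 -0.63300261 -0.38720732] 0.03747990290303689 [-0.19566627  0.36215839]
scene [([268.0, 141.0], [0.434, -0.278]), ([289.0, 150.0], [0.442, -0.195]), ([377.0, 157.0], [0.35, 0.062]), ([260.0, 187.0], [0.642, -0.166]), ([292.0, 226.0], [0.73, -0.005]), ([343.0, 244.0], [0.724, 0.135]), ([377.0, 252.0], [0.709, 0.217])]
top [[0.44, -0.199], [0.432, -0.282]]
can [ 0.4314 -0.2816  0.1228] 0.0025
can [ 0.4398 -0.1979  0.1229] 0.0025
[]
5.847791666666667
```

{"fn": "send_rows", "kwargs": {
  "xyz": [
    [-0.005,0.04,0],
    [0,0.04,0],
    [0,0.04,0],
    [0,0.04,0],
    [0,0.0357,0],
    [0,0,0],
    [0,0,0],
    [0,0,0.015],
    [0,0,0.012],
    [0,0,0.006],
    [0,0,0]
  ],
  "rotation": [
    [0,0,0.006],
    [0,0,0],
    [0,0,0],
    [0,0,0],
    [0,0,0],
    [0,0,0],
    [0,0,0],
    [0,0,0],
    [0,0,0],
    [0,0,0],
    [0,0,0]
  ],
  "jaw": [0.3,0.3,0.3,0.3,0.3,0.3,0.3,0.3,0.3,0.3,0.3]
}}

```text
time_s: 21.85
tool_pos: [0.632, 0.1457, 0.3035]
tool_rot: [-180.0, 0.0, 92.5]
force: [0.3, 0.5, -0.9]
grip_width: 0.0372
grasp_force: 29.9
```

```bash
cat > chk.py <<'E'
from h import *
o=env.get_obs();print(go(*to_world(0,.300),.3035),o["force"].round(1),round(o["grip_width"],4),to_rack(o["tool_pos"]).round(4))
c=env.read_camera("wrist"); w=cv2.imread("pics/w3.png"); r=np.s_[185:300,285:365]
print("diff to good view",np.abs(w[r].astype(int)-c["image"][r]).mean())
E
python3 chk.py
```

```text
(array([0.632 , 0.1457, 0.3035]), array([-180. ,    0. ,   92.5]), 'yaw err rad about tool z', -0.006, 'shift', array([-0.0507,  0.0002,  0.    ])) [ 0.3  0.5 -0.9] 0.0372 [1.000e-04 3.507e-01]
diff to good view 13.02159420289855
```

{"fn": "send_rows", "kwargs": {
  "xyz": [
    [-0.012,0,0],
    [-0.012,0,0],
    [-0.012,0,0],
    [-0.012,0,0],
    [-0.018,0,0],
    [-0.018,0,0],
    [-0.018,0,0],
    [-0.018,0,0],
    [-0.018,0,0],
    [-0.018,0,0],
    [-0.018,0,0],
    [-0.018,0,0],
    [-0.018,0,0],
    [-0.018,0,0],
    [-0.018,0,0],
    [-0.012,0,0],
    [-0.003,0,0],
    [0,0,0]
  ],
  "rotation": [
    [0,0,-0.004],
    [0,0,0],
    [0,0,0],
    [0,0,0],
    [0,0,0],
    [0,0,0],
    [0,0,0],
    [0,0,0],
    [0,0,0],
    [0,0,0],
    [0,0,0],
    [0,0,0],
    [0,0,0],
    [0,0,0],
    [0,0,0],
    [0,0,0],
    [0,0,0],
    [0,0,0]
  ],
  "jaw": [0.3,0.3,0.3,0.3,0.3,0.3,0.3,0.3,0.3,0.3,0.3,0.3,0.3,0.3,0.3,0.3,0.3,0.3]
}}

```text
time_s: 23.7
tool_pos: [0.6449, -0.1153, 0.3039]
tool_rot: [-180.0, -0.0, 92.6]
force: [0.2, 0.3, -1.2]
grip_width: 0.0375
grasp_force: 29.9
```

Run:
```python
from h import *
o=env.get_obs();print(o["force"],o["wrist_torque"],o["grip_width"],o["tool_rot"],to_rack(o["tool_pos"])); print(go(.4398,-.1979,.36))
cans()
```

```text
[ 0.18838879  0.28389874 -1.15312395] [-0.02148294 -0.15019289  0.04400816] 0.037488427831834266 [-1.79993685e+02 -2.69474359e-02  9.26194365e+01] [0.00021641 0.08925239]
(array([ 0.6449, -0.1153,  0.3039]), array([-180. ,   -0. ,   92.6]), 'yaw err rad about tool z', -0.003, 'shift', array([-0.0731, -0.2086, -0.0561]))
scene [([293.0, 225.0], [0.728, -0.006]), ([343.0, 244.0], [0.725, 0.135]), ([377.0, 252.0], [0.709, 0.217])]
top []
```

{"fn": "send_rows", "kwargs": {
  "xyz": [
    [0,0,0.0012],
    [0,0,0],
    [0,0,0],
    [0,0,0],
    [0,0,0],
    [0,0,-0.019],
    [0,0,-0.019],
    [0,0,-0.019],
    [-0.0146,-0.041,0],
    [-0.0146,-0.041,0],
    [-0.0146,-0.041,0],
    [-0.0146,-0.041,0],
    [-0.0146,-0.041,0],
    [0,0,0],
    [0,0,0]
  ],
  "rotation": [
    [0,0,0],
    [0,0,0],
    [0,0,0],
    [0,0,0],
    [0,0,0],
    [0,0,0],
    [0,0,-0.003],
    [0,0,0],
    [0,0,0],
    [0,0,0],
    [0,0,0],
    [0,0,0],
    [0,0,0],
    [0,0,0],
    [0,0,0]
  ],
  "jaw": [0.3,1,1,1,1,1,1,1,1,1,1,1,1,1,1]
}}

```text
time_s: 25.3
tool_pos: [0.443, -0.1989, 0.3603]
tool_rot: [-180.0, 0.2, 92.6]
force: [0.4, 0.9, 1.0]
grip_width: 0.0871
grasp_force: 0.0
```

Run:
```python
from h import *
print(go(.4398,-.1979,.2975))
cans()
```

```text
(array([ 0.443 , -0.1989,  0.3603]), array([-180. ,    0.2,   92.6]), 'yaw err rad about tool z', -0.003, 'shift', array([ 0.0013, -0.0031,  0.0628]))
scene [([278.0, 131.0], [0.368, -0.283]), ([268.0, 141.0], [0.434, -0.278]), ([289.0, 149.0], [0.442, -0.195]), ([260.0, 187.0], [0.642, -0.166]), ([280.0, 193.0], [0.635, -0.104]), ([292.0, 226.0], [0.73, -0.005]), ([343.0, 244.0], [0.724, 0.135]), ([377.0, 252.0], [0.71, 0.217])]
top []
```

{"fn": "send_rows", "kwargs": {
  "xyz": [
    [0.001,-0.003,0.0208],
    [0,0,0.021],
    [0,0,0.021],
    [0,0,0],
    [0,0,0],
    [0,0,0],
    [0,0,0],
    [0,0,0],
    [0,0,0],
    [0,0,0],
    [0,0,0],
    [0,0,0],
    [0,0,0],
    [0,0,-0.02],
    [0,0,-0.02],
    [0,0,0]
  ],
  "rotation": [
    [0,0,-0.003],
    [0,0,0],
    [0,0,0],
    [0,0,0],
    [0,0,0],
    [0,0,0],
    [0,0,0],
    [0,0,0],
    [0,0,0],
    [0,0,0],
    [0,0,0],
    [0,0,0],
    [0,0,0],
    [0,0,0],
    [0,0,0],
    [0,0,0]
  ],
  "jaw": [1,1,1,1,0.3,0.3,0.3,0.3,0.3,0.3,0.3,0.3,0.3,0.3,0.3,0.3]
}}

```text
time_s: 27.0
tool_pos: [0.4416, -0.1973, 0.339]
tool_rot: [179.8, 0.2, 93.0]
force: [1.0, 0.0, -0.8]
grip_width: 0.0374
grasp_force: 29.9
```

{"fn": "send_rows", "kwargs": {
  "xyz": [
    [0.034,0.0007,0],
    [0.034,0.0007,0],
    [0.034,0.0007,0],
    [0.034,0.0007,0],
    [0.034,0.0007,0],
    [0.034,0.0007,0],
    [0.034,0.0007,0],
    [0.034,0.0007,0],
    [0.034,0.0007,0],
    [0.034,0.0007,0],
    [0,0,0]
  ],
  "rotation": [
    [0,0,0],
    [0,0,0],
    [0,0,0],
    [0,0,0],
    [0,0,0],
    [0,0,0],
    [0,0,0],
    [0,0,0],
    [0,0,0],
    [0,0,0],
    [0,0,0]
  ],
  "jaw": [0.3,0.3,0.3,0.3,0.3,0.3,0.3,0.3,0.3,0.3,0.3]
}}

```text
time_s: 28.1
tool_pos: [0.4287, 0.1475, 0.3365]
tool_rot: [-180.0, -0.2, 93.5]
force: [0.5, 1.0, -0.6]
grip_width: 0.0375
grasp_force: 29.9
```

Run:
```python
from h import *
o=env.get_obs();print(go(*to_world(0,.355),.3035),o["force"],o["grip_width"],to_rack(o["tool_pos"]))
cans()
c=env.read_camera("wrist"); cv2.imwrite("pics/w6.png",c["image"])
w=cv2.imread("pics/w2.png"); print(np.abs(w[160:260,285:365].astype(int)-c["image"][160:260,285:365]).mean())
```

```text
(array([0.4287, 0.1475, 0.3365]), array([-180. ,   -0.2,   93.5]), 'yaw err rad about tool z', 0.012, 'shift', array([-0.0099,  0.2028,  0.0328])) [ 0.51024661  0.98808892 -0.57703105] 0.03747000038156781 [-0.20286592  0.36235758]
scene [([268.0, 141.0], [0.434, -0.278]), ([260.0, 187.0], [0.642, -0.166]), ([280.0, 193.0], [0.635, -0.104]), ([293.0, 225.0], [0.729, -0.006]), ([343.0, 244.0], [0.724, 0.135]), ([377.0, 251.0], [0.709, 0.217])]
top [[0.432, -0.282]]
can [ 0.4315 -0.2815  0.1231] 0.0026
7.154
```

{"fn": "send_rows", "kwargs": {
  "xyz": [
    [-0.006,0.042,0],
    [0,0.042,0],
    [0,0.042,0],
    [0,0.042,0],
    [0,0.0353,0],
    [0,0,0],
    [0,0,0],
    [0,0,0.015],
    [0,0,0.012],
    [0,0,0.0056],
    [0,0,0]
  ],
  "rotation": [
    [0,0,0.008],
    [0,0,0],
    [0,0,0],
    [0,0,0],
    [0,0,0],
    [0,0,0],
    [0,0,0],
    [0,0,0],
    [0,0,0],
    [0,0,0],
    [0,0,0]
  ],
  "jaw": [0.3,0.3,0.3,0.3,0.3,0.3,0.3,0.3,0.3,0.3,0.3]
}}

```text
time_s: 29.35
tool_pos: [0.6083, 0.1474, 0.3068]
tool_rot: [-179.7, 0.1, 93.0]
force: [-0.1, 0.1, -1.2]
grip_width: 0.0375
grasp_force: 30.0
```

```bash
python3 chk.py
```

```text
(array([0.6083, 0.1474, 0.3068]), array([-1.797e+02,  1.000e-01,  9.300e+01]), 'yaw err rad about tool z', 0.004, 'shift', array([-0.0535,  0.0233,  0.0033])) [-0.1  0.1 -1.2] 0.0375 [-0.0234  0.3534]
diff to good view 7.491485507246376
```

{"fn": "send_rows", "kwargs": {
  "xyz": [
    [0,0.0117,0],
    [0,0.0117,0],
    [0,0,0],
    [0,0,0.0033],
    [0,0,0]
  ],
  "rotation": [
    [0,0,0.004],
    [0,0,0],
    [0,0,0],
    [0,0,0],
    [0,0,0]
  ],
  "jaw": [0.3,0.3,0.3,0.3,0.3]
}}

```text
time_s: 29.9
tool_pos: [0.6319, 0.1493, 0.3044]
tool_rot: [-179.7, 0.0, 92.8]
force: [-0.2, 0.1, -1.3]
grip_width: 0.0371
grasp_force: 30.0
```

```bash
python3 chk.py
```

```text
(array([0.6319, 0.1493, 0.3044]), array([-179.7,    0. ,   92.8]), 'yaw err rad about tool z', 0.0, 'shift', array([-0.0543, -0.0002,  0.0009])) [-0.2  0.1 -1.3] 0.0371 [1.000e-04 3.543e-01]
diff to good view 5.927101449275362
```

{"fn": "send_rows", "kwargs": {
  "xyz": [
    [-0.012,0,0.0005],
    [-0.012,0,0],
    [-0.012,0,0],
    [-0.012,0,0],
    [-0.0175,0,0],
    [-0.0175,0,0],
    [-0.0175,0,0],
    [-0.0175,0,0],
    [-0.0175,0,0],
    [-0.0175,0,0],
    [-0.0175,0,0],
    [-0.0175,0,0],
    [-0.0175,0,0],
    [-0.0035,0,0],
    [0,0,0]
  ],
  "rotation": [
    [0,0,0],
    [0,0,0],
    [0,0,0],
    [0,0,0],
    [0,0,0],
    [0,0,0],
    [0,0,0],
    [0,0,0],
    [0,0,0],
    [0,0,0],
    [0,0,0],
    [0,0,0],
    [0,0,0],
    [0,0,0],
    [0,0,0]
  ],
  "jaw": [0.3,0.3,0.3,0.3,0.3,0.3,0.3,0.3,0.3,0.3,0.3,0.3,0.3,0.3,0.3]
}}

```text
time_s: 31.45
tool_pos: [0.6428, -0.0605, 0.3042]
tool_rot: [-179.8, -0.0, 92.7]
force: [-0.0, 0.9, -0.9]
grip_width: 0.0377
grasp_force: 30.0
```

Run:
```python
from h import *
o=env.get_obs();print(o["force"],o["wrist_torque"],o["grip_width"],o["tool_rot"],to_rack(o["tool_pos"])); print(go(.4315,-.2816,.36))
cans()
```

```text
[-0.03832843  0.91257626 -0.90411051] [ 0.06094354 -0.13097962  0.04447341] 0.03771712944281572 [-1.79769082e+02 -1.54819341e-02  9.27046531e+01] [0.00079036 0.14416369]
(array([ 0.6428, -0.0605,  0.3042]), array([-179.8,   -0. ,   92.7]), 'yaw err rad about tool z', -0.002, 'shift', array([-0.2109, -0.2217, -0.055 ]))
scene [([293.0, 226.0], [0.73, -0.005]), ([343.0, 243.0], [0.723, 0.135]), ([377.0, 251.0], [0.709, 0.217])]
top []
```

{"fn": "send_rows", "kwargs": {
  "xyz": [
    [0,0,0.0012],
    [0,0,0],
    [0,0,0],
    [0,0,0],
    [0,0,0],
    [0,0,-0.019],
    [0,0,-0.019],
    [0,0,-0.019],
    [-0.0264,-0.0277,0],
    [-0.0264,-0.0277,0],
    [-0.0264,-0.0277,0],
    [-0.0264,-0.0277,0],
    [-0.0264,-0.0277,0],
    [-0.0264,-0.0277,0],
    [-0.0264,-0.0277,0],
    [-0.0264,-0.0277,0],
    [0,0,0],
    [0,0,0]
  ],
  "rotation": [
    [0,0,0],
    [0,0,0],
    [0,0,0],
    [0,0,0],
    [0,0,0],
    [0,0,0],
    [0,0,0],
    [0,0,0],
    [0,0,0],
    [0,0,0],
    [0,0,0],
    [0,0,0],
    [0,0,0],
    [0,0,0],
    [0,0,0],
    [0,0,0],
    [0,0,0],
    [0,0,0]
  ],
  "jaw": [0.3,1,1,1,1,1,1,1,1,1,1,1,1,1,1,1,1,1]
}}

```text
time_s: 33.35
tool_pos: [0.4316, -0.282, 0.3621]
tool_rot: [-179.8, 0.1, 92.6]
force: [0.2, 1.0, 0.4]
grip_width: 0.087
grasp_force: 0.0
```

Run:
```python
from h import *
print(go(.4315,-.2816,.2975))
cans()
```

```text
(array([ 0.4316, -0.282 ,  0.3621]), array([-1.798e+02,  1.000e-01,  9.260e+01]), 'yaw err rad about tool z', -0.003, 'shift', array([0.0005, 0.0001, 0.0646]))
scene [([268.0, 141.0], [0.433, -0.279]), ([260.0, 187.0], [0.642, -0.166]), ([277.0, 192.0], [0.636, -0.113]), ([295.0, 198.0], [0.634, -0.055]), ([293.0, 226.0], [0.73, -0.005]), ([343.0, 244.0], [0.725, 0.135]), ([377.0, 252.0], [0.709, 0.217])]
top []
```

{"fn": "send_rows", "kwargs": {
  "xyz": [
    [0,0,0.022],
    [0,0,0.022],
    [0,0,0.0205],
    [0,0,0],
    [0,0,0],
    [0,0,0],
    [0,0,0],
    [0,0,0],
    [0,0,0],
    [0,0,0],
    [0,0,0],
    [0,0,0],
    [0,0,0],
    [0,0,-0.02],
    [0,0,-0.02],
    [0,0,0]
  ],
  "rotation": [
    [0,0,-0.003],
    [0,0,0],
    [0,0,0],
    [0,0,0],
    [0,0,0],
    [0,0,0],
    [0,0,0],
    [0,0,0],
    [0,0,0],
    [0,0,0],
    [0,0,0],
    [0,0,0],
    [0,0,0],
    [0,0,0],
    [0,0,0],
    [0,0,0]
  ],
  "jaw": [1,1,1,1,0.3,0.3,0.3,0.3,0.3,0.3,0.3,0.3,0.3,0.3,0.3,0.3]
}}

```text
time_s: 35.05
tool_pos: [0.4327, -0.2814, 0.3384]
tool_rot: [-179.9, 0.2, 93.0]
force: [0.7, 0.0, -1.6]
grip_width: 0.0376
grasp_force: 29.7
```

{"fn": "send_rows", "kwargs": {
  "xyz": [
    [0.035,0.002,0],
    [0.035,0.002,0],
    [0.035,0.002,0],
    [0.035,0.002,0],
    [0.035,0.002,0],
    [0.035,0.002,0],
    [0.035,0.002,0],
    [0.035,0.002,0],
    [0.035,0.002,0],
    [0.035,0.002,0],
    [0.035,0.002,0],
    [0.035,0.002,0],
    [0,0,0],
    [0,0,0]
  ],
  "rotation": [
    [0,0,0],
    [0,0,0],
    [0,0,0],
    [0,0,0],
    [0,0,0],
    [0,0,0],
    [0,0,0],
    [0,0,0],
    [0,0,0],
    [0,0,0],
    [0,0,0],
    [0,0,0],
    [0,0,0],
    [0,0,0]
  ],
  "jaw": [0.3,0.3,0.3,0.3,0.3,0.3,0.3,0.3,0.3,0.3,0.3,0.3,0.3,0.3]
}}

```text
time_s: 36.45
tool_pos: [0.4333, 0.1405, 0.3354]
tool_rot: [-179.6, -0.1, 93.2]
force: [0.1, -0.6, -0.8]
grip_width: 0.0373
grasp_force: 29.9
```

Run:
```python
from h import *
o=env.get_obs();print(go(*to_world(0,.355),.3035),o["force"],o["grip_width"],to_rack(o["tool_pos"]))
cans()
c=env.read_camera("wrist"); cv2.imwrite("pics/w7.png",c["image"])
w=cv2.imread("pics/w2.png"); print(np.abs(w[160:260,285:365].astype(int)-c["image"][160:260,285:365]).mean())
```

```text
(array([0.4333, 0.1405, 0.3354]), array([-1.796e+02, -1.000e-01,  9.320e+01]), 'yaw err rad about tool z', 0.007, 'shift', array([-0.0016,  0.1988,  0.0307])) [ 0.11855585 -0.56534479 -0.83206372] 0.037253886484951114 [-0.19862534  0.35508684]
scene [([376.0, 157.0], [0.349, 0.057]), ([260.0, 187.0], [0.642, -0.166]), ([277.0, 192.0], [0.636, -0.113]), ([296.0, 198.0], [0.634, -0.055]), ([292.0, 226.0], [0.73, -0.005]), ([343.0, 244.0], [0.724, 0.135]), ([377.0, 252.0], [0.709, 0.217])]
top []
6.870125
```

{"fn": "send_rows", "kwargs": {
  "xyz": [
    [0,0.034,0],
    [0,0.034,0],
    [0,0.034,0],
    [0,0.034,0],
    [0,0.034,0],
    [0,0.0288,0],
    [0,0,0],
    [0,0,0],
    [0,0,0.015],
    [0,0,0.01],
    [0,0,0.0055],
    [0,0,0]
  ],
  "rotation": [
    [0,0,0.006],
    [0,0,0],
    [0,0,0],
    [0,0,0],
    [0,0,0],
    [0,0,0],
    [0,0,0],
    [0,0,0],
    [0,0,0],
    [0,0,0],
    [0,0,0],
    [0,0,0]
  ],
  "jaw": [0.3,0.3,0.3,0.3,0.3,0.3,0.3,0.3,0.3,0.3,0.3,0.3]
}}

```text
time_s: 37.8
tool_pos: [0.6199, 0.1479, 0.3055]
tool_rot: [-179.5, 0.1, 92.9]
force: [0.8, -0.4, -1.7]
grip_width: 0.0375
grasp_force: 30.0
```

```bash
python3 chk.py
```

```text
(array([0.6199, 0.1479, 0.3055]), array([-1.795e+02,  1.000e-01,  9.290e+01]), 'yaw err rad about tool z', 0.001, 'shift', array([-0.0534,  0.0118,  0.002 ])) [ 0.8 -0.4 -1.7] 0.0375 [-0.0118  0.3534]
diff to good view 7.818007246376812
```

{"fn": "send_rows", "kwargs": {
  "xyz": [
    [0,0.006,0],
    [0,0.0058,0],
    [0,0,0],
    [0,0,0.0015],
    [0,0,0]
  ],
  "rotation": [
    [0,0,0],
    [0,0,0],
    [0,0,0],
    [0,0,0],
    [0,0,0]
  ],
  "jaw": [0.3,0.3,0.3,0.3,0.3]
}}

```text
time_s: 38.35
tool_pos: [0.6324, 0.1492, 0.3051]
tool_rot: [-179.6, 0.0, 92.9]
force: [0.1, 0.2, -1.3]
grip_width: 0.0373
grasp_force: 30.0
```

```bash
python3 chk.py
```

```text
(array([0.6324, 0.1492, 0.3051]), array([-179.6,    0. ,   92.9]), 'yaw err rad about tool z', 0.002, 'shift', array([-0.0541, -0.0007,  0.0017])) [ 0.1  0.2 -1.3] 0.0373 [0.0006 0.3541]
diff to good view 5.955615942028985
```

{"fn": "send_rows", "kwargs": {
  "xyz": [
    [-0.012,-0.0004,0.0012],
    [-0.012,0,0],
    [-0.012,0,0],
    [-0.012,0,0],
    [-0.0175,0,0],
    [-0.0175,0,0],
    [-0.0175,0,0],
    [-0.0175,0,0],
    [-0.0175,0,0],
    [-0.0175,0,0],
    [-0.006,0,0],
    [-0.004,0,0],
    [0,0,0]
  ],
  "rotation": [
    [0,0,0],
    [0,0,0],
    [0,0,0],
    [0,0,0],
    [0,0,0],
    [0,0,0],
    [0,0,0],
    [0,0,0],
    [0,0,0],
    [0,0,0],
    [0,0,0],
    [0,0,0],
    [0,0,0]
  ],
  "jaw": [0.3,0.3,0.3,0.3,0.3,0.3,0.3,0.3,0.3,0.3,0.3,0.3,0.3]
}}

```text
time_s: 39.7
tool_pos: [0.6402, -0.0135, 0.3043]
tool_rot: [-179.7, -0.0, 92.9]
force: [0.7, 0.3, -1.9]
grip_width: 0.0375
grasp_force: 30.0
```

{"fn": "send_rows", "kwargs": {
  "xyz": [
    [0,0,0.0012],
    [0,0,0],
    [0,0,0],
    [0,0,0],
    [0,0,0],
    [0,0,0],
    [0,0,-0.03],
    [0,0,-0.03],
    [0,0,-0.03],
    [0,0,0]
  ],
  "rotation": [
    [0,0,0],
    [0,0,0],
    [0,0,0],
    [0,0,0],
    [0,0,0],
    [0,0,0],
    [0,0,0],
    [0,0,0],
    [0,0,0],
    [0,0,0]
  ],
  "jaw": [0.3,1,1,1,1,1,1,1,1,1]
}}

```text
time_s: 40.7
tool_pos: [0.6418, -0.0129, 0.3977]
tool_rot: [179.9, 0.0, 92.9]
force: [1.1, 0.2, 0.4]
grip_width: 0.0865
grasp_force: 0.0
```

Run:
```python
from h import *
o=env.get_obs(); print(to_rack(o["tool_pos"]),o["tool_pos"],o["force"])
cans(); s=env.read_camera("scene"); cv2.imwrite("pics/s1.png",cv2.resize(s["image"][125:285,230:430],None,fx=3.75,fy=3.75,interpolation=cv2.INTER_CUBIC))
```

```text
[0.00212798 0.19172641] [ 0.64176905 -0.01289654  0.39773797] [1.09514951 0.19212435 0.36665641]
scene [([260.0, 187.0], [0.641, -0.166]), ([277.0, 192.0], [0.636, -0.112]), ([294.0, 198.0], [0.634, -0.061]), ([311.0, 203.0], [0.632, -0.007]), ([293.0, 226.0], [0.73, -0.005]), ([343.0, 244.0], [0.725, 0.136]), ([377.0, 251.0], [0.708, 0.216])]
top []
```

View pics/s1.png

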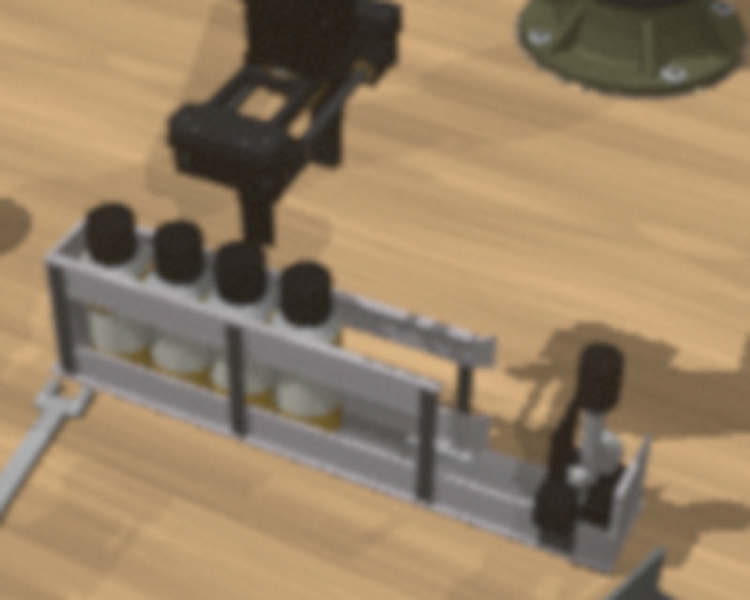

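The scene crop shows four cans in single file in the rack, upright, with the retainer still caught at (598,380) in the crop. Next I'll close the jaws and go behind the knob to push it off the catch.

{"fn": "send_rows", "kwargs": {
  "xyz": [
    [0.03,-0.002,0],
    [0.03,0,0],
    [0.03,0,0],
    [0.03,0,0],
    [0.03,0,0],
    [0.03,0,0],
    [0.03,0,0],
    [0.03,0,0],
    [0.03,0,0],
    [0,0,0],
    [0,0,0],
    [0,0,0],
    [0,0,0],
    [0,0,0]
  ],
  "rotation": [
    [0,0,0],
    [0,0,0],
    [0,0,0],
    [0,0,0],
    [0,0,0],
    [0,0,0],
    [0,0,0],
    [0,0,0],
    [0,0,0],
    [0,0,0],
    [0,0,0],
    [0,0,0],
    [0,0,0],
    [0,0,0]
  ],
  "jaw": [0,0,0,0,0,0,0,0,0,0,0,0,0,0]
}}

```text
time_s: 42.25
tool_pos: [0.6258, 0.2544, 0.3927]
tool_rot: [-179.6, 0.1, 92.8]
force: [-0.2, 0.1, -0.5]
grip_width: 0.0004
grasp_force: 0.0
```

Run:
```python
from h import *
o=env.get_obs();print(to_rack(o["tool_pos"]),o["grip_width"],go(*to_world(0,.462),.312))
t=env.read_camera("top");s=env.read_camera("scene"); cv2.imwrite("pics/fin.png",np.hstack([t["image"][150:250,120:320],s["image"][190:290,330:530]]).repeat(2,0).repeat(2,1))
```

```text
[-0.00081671  0.45952177] 0.000376266991021762 (array([0.6258, 0.2544, 0.3927]), array([-1.796e+02,  1.000e-01,  9.280e+01]), 'yaw err rad about tool z', -0.001, 'shift', array([0.0026, 0.0013, 0.0807]))
```

View pics/fin.png

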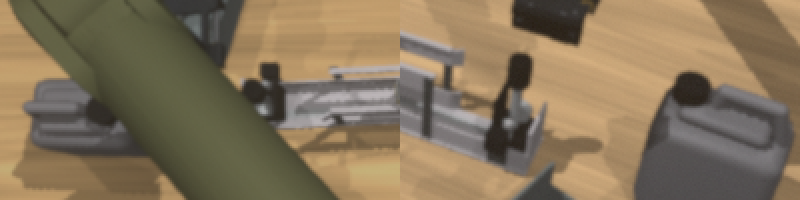

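The knob stands free at (518,70), and the gripper is above it with the jug well clear. I'll go down behind the knob.

{"fn": "send_rows", "kwargs": {
  "xyz": [
    [0.003,0.001,0],
    [0,0,0.027],
    [0,0,0.027],
    [0,0,0.027],
    [0,0,0],
    [0,0,0]
  ],
  "rotation": [
    [0,0,0],
    [0,0,0],
    [0,0,0],
    [0,0,0],
    [0,0,0],
    [0,0,0]
  ],
  "jaw": [0,0,0,0,0,0]
}}

```text
time_s: 42.95
tool_pos: [0.6257, 0.2589, 0.3123]
tool_rot: [-179.6, 0.0, 92.9]
force: [-0.5, 0.4, 1.4]
grip_width: 0.0007
grasp_force: 0.0
```

{"fn": "send_rows", "kwargs": {
  "xyz": [
    [-0.005,0,0],
    [-0.005,0,0],
    [-0.005,0,0],
    [-0.004,0,0],
    [-0.004,0,0],
    [-0.004,0,0],
    [0,0,0]
  ],
  "rotation": [
    [0,0,0],
    [0,0,0],
    [0,0,0],
    [0,0,0],
    [0,0,0],
    [0,0,0],
    [0,0,0]
  ],
  "jaw": [0,0,0,0,0,0,0]
}}

```text
time_s: 43.65
tool_pos: [0.6265, 0.2348, 0.3127]
tool_rot: [-179.8, -0.4, 93.0]
force: [2.7, 9.0, -2.3]
grip_width: 0.0003
grasp_force: 4.2
```

{"fn": "send_rows", "kwargs": {
  "xyz": [
    [-0.004,0,0],
    [-0.004,0,0],
    [-0.004,0,0],
    [-0.004,0,0],
    [0,0,0]
  ],
  "rotation": [
    [0,0,0],
    [0,0,0],
    [0,0,0],
    [0,0,0],
    [0,0,0]
  ],
  "jaw": [0,0,0,0,0]
}}

```text
time_s: 44.15
tool_pos: [0.6282, 0.2142, 0.3117]
tool_rot: [-179.6, 0.1, 92.8]
force: [-0.3, -0.1, 0.5]
grip_width: 0.0002
grasp_force: 0.0
```

Run:
```python
from h import *
o=env.get_obs();print(to_rack(o["tool_pos"]),o["force"])
s=env.read_camera("scene"); cv2.imwrite("pics/s2.png",cv2.resize(s["image"][125:285,230:430],None,fx=3.75,fy=3.75,interpolation=cv2.INTER_CUBIC))
```

```text
[-3.36134105e-04  4.19185172e-01] [-0.32028747 -0.10220433  0.49794488]
```

Contact force is gone, so the catch has released. I'll back off, lift clear, wait, and look.

{"fn": "send_rows", "kwargs": {
  "xyz": [
    [0.01,0,0],
    [0,0,-0.03],
    [0,0,-0.03],
    [0,0,-0.03],
    [0,-0.03,0],
    [0,-0.04,0],
    [0,-0.04,0],
    [0,-0.04,0],
    [0,0,0],
    [0,0,0],
    [0,0,0],
    [0,0,0],
    [0,0,0],
    [0,0,0]
  ],
  "rotation": [
    [0,0,0],
    [0,0,0],
    [0,0,0],
    [0,0,0],
    [0,0,0],
    [0,0,0],
    [0,0,0],
    [0,0,0],
    [0,0,0],
    [0,0,0],
    [0,0,0],
    [0,0,0],
    [0,0,0],
    [0,0,0]
  ],
  "jaw": [0,0,0,0,0,0,0,0,0,0,0,0,0,0]
}}

```text
time_s: 45.6
tool_pos: [0.4784, 0.2186, 0.4027]
tool_rot: [-179.6, -0.1, 92.9]
force: [0.5, -0.0, 0.6]
grip_width: 0.0004
grasp_force: 0.0
```

Run:
```python
from h import *
s=env.read_camera("scene"); cv2.imwrite("pics/s3.png",cv2.resize(s["image"][125:285,230:430],None,fx=3.75,fy=3.75,interpolation=cv2.INTER_CUBIC))
print([(a[1].round(0).tolist(),onz(s,*a[1],.13)[:2].round(3).tolist()) for a in capsin(s,(125,290,250,430))])
```

```text
[([256.0, 186.0], [0.648, -0.175]), ([273.0, 191.0], [0.642, -0.123]), ([289.0, 196.0], [0.64, -0.071]), ([306.0, 202.0], [0.638, -0.019]), ([321.0, 205.0], [0.63, 0.023]), ([293.0, 226.0], [0.734, -0.002]), ([322.0, 235.0], [0.729, 0.079]), ([343.0, 243.0], [0.727, 0.137]), ([378.0, 262.0], [0.743, 0.233]), ([401.0, 285.0], [0.781, 0.304])]
```

View pics/s3.png

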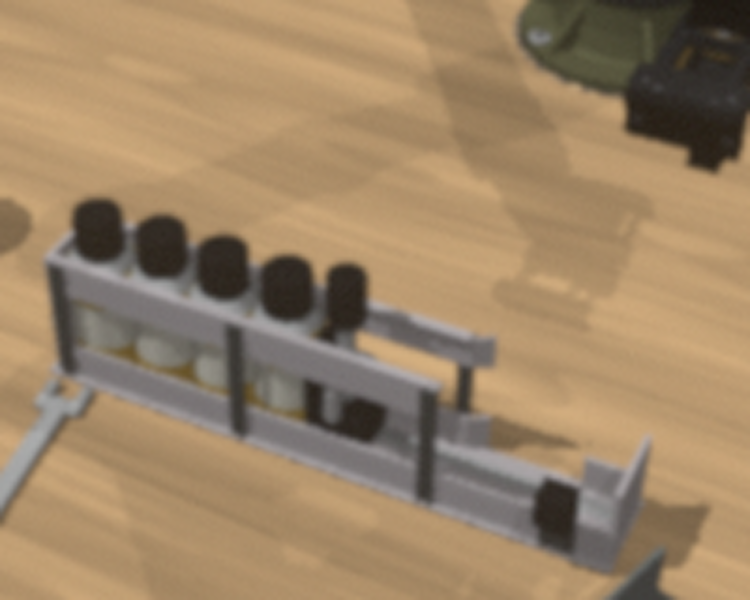

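The row is pressed tight: caps are 52 mm apart at crop x 98, 160, 222 and 287, the paddle is against the last can, the knob is at (347,295), and the robot is clear.

```bash
python3 -c "
from cell import env
print(env.sign_off())"
```

```text
the job is handed in; nothing more can be done
None
```

All four cans on the bench are in the rack, upright and in single file; the retainer is off its catch and pressing the row against the end stop, the jug, flange and wrench were left alone, and the job was handed in at about 46 s.

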